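# Sort the loose shelf parts and snap the foot cap onto the upturned leg

## Robot

A 7-joint arm with a two-finger parallel gripper is mounted at the origin on the work surface. World frame = base frame: x ahead of the robot, y to its left, z up, the work surface at z = 0. Lengths are in m, angles in rad, forces in N, time in s.
With the tool pointing down it reaches from about 0.425 to 0.875 m from the base axis. Payload 4.7 kg.
Tool frame: the origin (TCP) lies on the mounting face of the last link; the fingertips stand 182 mm ahead of it and the grasp point (between the pads) lies ahead of it (ctrl.grip_point_offset is the z of the grasp point in the tool frame, in m); z points along the fingers, y is the line along which they close (so a half turn about z gives the same grasp; the last joint's range is limited). The gripper opens to 87 mm and grips with 3 to 60 N. Pads are 19 mm wide; open, the fingers measure 117 mm over their backs; the gripper's body (75 mm by 190 mm) begins 51 mm behind the grasp point.
Start: joints at [-1.19, 0.321, -0.07, 1.45, 0.023, 1.371, -0.057], TCP at [0.233, 0.607, 0.405] pointing down, gripper open.
Joint ranges: [-2.86, 2.86], [-0.3, 2.09], [-1.38, 1.24], [0.06, 2.45], [-1.56, 4.7], [0.09, 2.05], [-2.69, 2.69]. Speed limits (rad/s): [2.57, 2.57, 3.14, 3.14, 3.14, 3.14, 3.14].

## Interface

Orientations are given as a rotation vector (axis times angle).
In Python, from bench import ctrl gives the robot as it stands.
- The arm moves only by the tool jog_arm, called after "Call:" in YAML: its name, and indented under it one key for each argument. Schema: {"type":"object","properties":{"segments":{"type":"array","items":{"type":"array","items":{"type":"array","items":{"type":"number"},"minItems":5,"maxItems":5},"minItems":1,"maxItems":20},"minItems":1,"maxItems":1},"force":{"type":"number"},"only":{"type":"string"},"quiet":{"type":"boolean"},"lines":{"type":"string"}},"required":["segments"],"additionalProperties":false}. segments is a list that holds a single list of rows (three levels of brackets), with 1 to 20 rows, each of 5 numbers: dx, dy, dz in fractions of the full range, 1 being 100 cm, then a turn about the tool's z in shares of pi rad (1.0 is pi rad), then the opening from 0.0 (shut) to 1.0 (fully open); each row is the pose to reach, as a shift and turn from the pose commanded when the call began, along the tool's axes at that moment; what a row does not reach only later rows make up. A row lasts 1/10 s, in which the tool goes at most 0.05 m and 0.15 rad, less where a joint would pass 70% of its speed; a pose out of reach is approached as far as the arm can. The fingers move at their own pace and stop on an object; force is the grip in N (left out, the last holds). Time passes only in rows, so rows that do not move let the fingers close. The tool returns the time, the measured TCP pose, the force, the opening and the grip force at its end. only (a regular expression) keeps the lines of the reply that match it, lines (a string "A,B") keeps lines A to B, and quiet returns only ok. A shift or turn number past 1, either way, is cut back to 1. Input that does not fit is refused with a message, and nothing moves.
- ctrl.get_state(): the state, without advancing time (a new reading comes with each control period).
- ctrl.get_image(name): name is "scene" or "top"; returns (picture, depth): 384x512x3 uint8, red, green, blue; 384x512 float32, m along the optical axis (not along the pixel's ray), 0 where there is no reading.
- ctrl.camera_model(name): a dict with "vertical_fov" (degrees; the focal length in pixels is half the picture's height over the tangent of half this angle, whatever the lens; pixels are square), "cx", "cy" (the principal point, pixels), "rvec" (rotation vector, rad) and "tvec" (3), from world to camera coordinates, as OpenCV has them. Camera axes: x right, y down, z forward; pixel columns grow to the right and rows downward; lengths in m; the calibration is good to about 2 mm. A picture is of the moment at which its call begins. camera_model takes no time and is no camera call.
- ctrl.close_job(): hands the job in; it is judged then, once.
The state is a dict: "time": time; "joint_positions": joint angles; "qd": joint speeds; "joint_torque": joint torques, N m; "position": TCP position; "tool_rot": TCP orientation; "ft_force": force on the tool from outside, world axes, zero at the start; "torque": the same for the moment, N m; "grip_width": opening from 0.0 (shut) to 1.0 (fully open); "grip_force": force on a finger pad.
Only numpy, scipy, OpenCV 4.12 (cv2) and the standard library are available. Lean on these libraries where they do the work, as an engineer would, in place of code of your own. Each camera call takes 0.05 s, during which the arm holds its last target. There are 200 camera calls.

## Task

Put away the mixed-up shelf parts: first sort the loose bolt into the blue bin and the loose black sleeve into the yellow bin, each beside the one of its kind already there, and let go of them. Then grip the red foot cap and push it straight down onto the spigot of the upturned shelf leg until it clicks over the orange catches, and keep pressing after the click until it is fully home on the dark collar; finish while still gripping the cap and pressing it down firmly (about 10 N), without letting go. Leave the book, the toy car and the roll of tape where they are.

Things in the scene. Friction and masses are not known exactly. Their poses are not given: they have to be found in the camera images.
- bolt: loose steel bolt with a nut on it, 76 mm long, lying on the bench along its own x axis. Hexagonal head and nut (22 mm over flats, 10 mm thick) at the two ends; between them a bare shank 14 mm in diameter and 55 mm long, its axis 11 mm above the bench. Origin: at mid-length on the underside. About 120 g.
- sleeve: loose black plastic coupling sleeve, a tube open at both ends, 40 mm outer and 30 mm inner diameter, 50 mm tall, standing upright on the bench. Origin: centre of its underside; z points up along its axis. About 50 g.
- sleeve_mid (a point): the centre of the loose sleeve, on its axis, 25 mm above its underside
- cap: loose red plastic foot cap, a round cup standing mouth down on the bench: 48 mm outer diameter, 40 mm tall, plain cylindrical outside. Inside: a lip 4 mm high at the mouth with a 33 mm opening, above it a 41 mm wide bore up to the ceiling 32 mm above the mouth. Origin: centre of the mouth (underside); z points up along its axis. About 50 g.
- leg: fixed upright metal shelf leg, 34 mm in diameter, foot end up in a wooden block 100 x 100 x 30 mm. Near its top a dark collar 48 mm wide, upper face 110 mm above the bench; on it a white spigot 29 mm in diameter, 28 mm high, its last 10 mm tapering to a 14 mm wide tip (138 mm above the bench), with three orange spring catches. Origin: centre of the block's underside; z up the leg's axis.
- leg_seat (a point): centre of the collar's upper face, on the spigot's axis, 110 mm above the bench. The cap is home when its origin is here. Pushed down, the cap meets the catches with its mouth about 16 mm above this point; resistance climbs to 8 to 16 N until the mouth is 9 to 5 mm above, then drops (click); the catches may drag at up to 8 N as they let go, and the last mm bring it onto the rigid collar.
- catch0 (a joint): one of three identical orange spring catches that bulge from the sides of the leg's spigot, 120 degrees apart, 9 mm above the collar. 0 m = sprung out (catch stands 19.5 mm from the spigot's axis); grows as it is pushed inward, up to 0.005 m. The cap's lip pushes it in about 0.003 m while passing
- catch1 (a joint): one of three identical orange spring catches that bulge from the sides of the leg's spigot, 120 degrees apart, 9 mm above the collar. 0 m = sprung out (catch stands 19.5 mm from the spigot's axis); grows as it is pushed inward, up to 0.005 m. The cap's lip pushes it in about 0.003 m while passing
- catch2 (a joint): one of three identical orange spring catches that bulge from the sides of the leg's spigot, 120 degrees apart, 9 mm above the collar. 0 m = sprung out (catch stands 19.5 mm from the spigot's axis); grows as it is pushed inward, up to 0.005 m. The cap's lip pushes it in about 0.003 m while passing
- bolt_bin: blue open bin fixed on the bench, for bolts: 150 (x) x 170 (y) x 60 mm high, walls and floor 5 mm. A bolt like the loose one is fixed in it, lying along y against the +x wall, from x = 42 to 64 mm, and up to 27 mm above the bench. Origin: centre of its underside.
- bolt_bin_drop (a point): point on the inner floor of the blue bin, 5 mm above the bench, in the middle of its free space (16 mm from the bin's middle towards its -x)
- sleeve_bin: yellow open bin fixed on the bench, for sleeves: same size as the blue bin. A sleeve like the loose one is fixed upright in its (+x, +y) corner, centred at x = 50, y = 55 mm, top 55 mm above the bench. Origin: centre of its underside.
- sleeve_bin_drop (a point): point on the inner floor of the yellow bin, 5 mm above the bench, in the middle of its free space (16 mm from the bin's middle towards its -x)
- book: blue hardback book lying flat, 111 x 178 x 30 mm; not part of the work. Origin: centre of its underside
- toy_car: orange toy car with a black cabin, 110 mm long (x), 54 mm wide, 46 mm high; not part of the work. Origin: centre, at bench level
- tape: roll of brown tape lying flat, 90 mm in diameter, 24 mm high; not part of the work. Origin: centre of its underside
Mind the look-alikes: they are no part of the job. There is more than one size of the cap; the one meant has the size given above.

How it is judged:
By the outcome, as a careful person would: the job done as asked, in the order asked, and still so for the second after the job is handed in, while the arm keeps its last pose, push and grip.
It also fails if it takes over 72 s, if anything falls off the work surface, if the arm or the gripper's body presses on something with over 40 N, if the wrist force passes 120 N, or if a joint passes its speed limit or range.

## Working session

There is one attempt and no reset: what is moved stays moved. The work goes in short steps, Python scripts to look and compute and a tool call to move; the robot and the scene stay as the last step left them, time stands still between calls to the robot, and variables do not carry over. Pictures are saved under pics/ and viewed, at most 10 in all, crops included, and the job is handed in when it is done.

```bash
mkdir -p pics; ls; cat > h.py <<'E'
import numpy as np, cv2
from bench import ctrl
def grab(n):
    im,d=ctrl.get_image(n); np.savez(f'{n}.npz',im=im,d=d); return im,d
def load(n):
    z=np.load(f'{n}.npz'); return z['im'],z['d']
def cam(n):
    m=ctrl.camera_model(n); f=192/np.tan(np.radians(m['vertical_fov'])/2)
    R=cv2.Rodrigues(np.array(m['rvec'],float))[0]; return f,m['cx'],m['cy'],R,np.array(m['tvec'],float),m
def ray(n,u,v):
    f,cx,cy,R,t,_=cam(n); return -R.T@t, R.T@np.array([(u-cx)/f,(v-cy)/f,1])
def onplane(n,u,v,z):
    c,d=ray(n,u,v); return c+d*(z-c[2])/d[2]
def cloud(n,d):
    f,cx,cy,R,t,_=cam(n); v,u=np.mgrid[:384,:512]
    P=np.stack([(u-cx)/f*d,(v-cy)/f*d,d],-1)-t; P=P@R; P[d==0]=np.nan; return P
E
python3 - <<'E'
from h import *
for n in('top','scene'):
    im,d=grab(n); cv2.imwrite(f'pics/{n}0.png',cv2.resize(im[:,:,::-1],(768,576)))
    print(cam(n)[5], 'C',ray(n,0,0)[0])
print({k:np.round(v,3) for k,v in ctrl.get_state().items()},ctrl.grip_point_offset)
E
```

```text
pics
{'vertical_fov': 43.23838137809779, 'cx': 261.4787088500007, 'cy': 188.32395496024844, 'rvec': array([ 2.15231551, -2.1232177 ,  0.18038177]), 'tvec': array([-0.05434805,  0.56892759,  1.32626377])} C [ 0.34530887 -0.04222556  1.40163715]
{'vertical_fov': 55.57290308815283, 'cx': 254.40370000924327, 'cy': 194.73567266066942, 'rvec': array([ 2.03194074,  1.39967926, -0.56907614]), 'tvec': array([-0.16162158, -0.30359281,  1.384901  ])} C [ 1.15567497 -0.2518728   0.79825834]
{'time': np.float64(0.1), 'joint_positions': array([-1.19 ,  0.322, -0.07 ,  1.452,  0.023,  1.371, -0.057]), 'qd': array([-0.001, -0.001, -0.001, -0.004, -0.   ,  0.002, -0.   ]), 'joint_torque': array([-0.0000e+00, -4.9257e+01, -4.0600e-01, -3.1340e+01, -6.4000e-02,
        4.0000e-02,  0.0000e+00]), 'position': array([0.233, 0.607, 0.404]), 'tool_rot': array([-5.730e-01, -3.089e+00,  3.000e-03]), 'ft_force': array([ 1.178,  0.068, -0.43 ]), 'torque': array([0.038, 0.018, 0.017]), 'grip_force': np.float64(0.0), 'grip_width': np.float64(0.995)} 0.1635
```

View pics/top0.png

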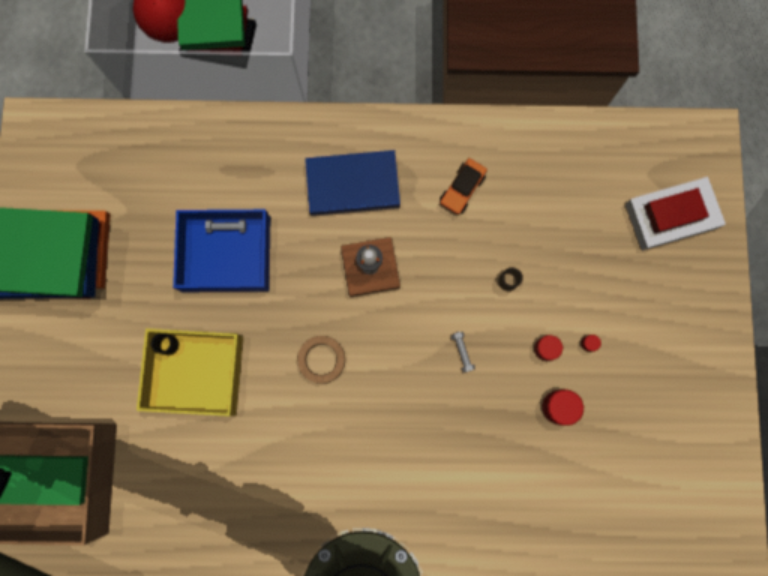

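View pics/scene0.png

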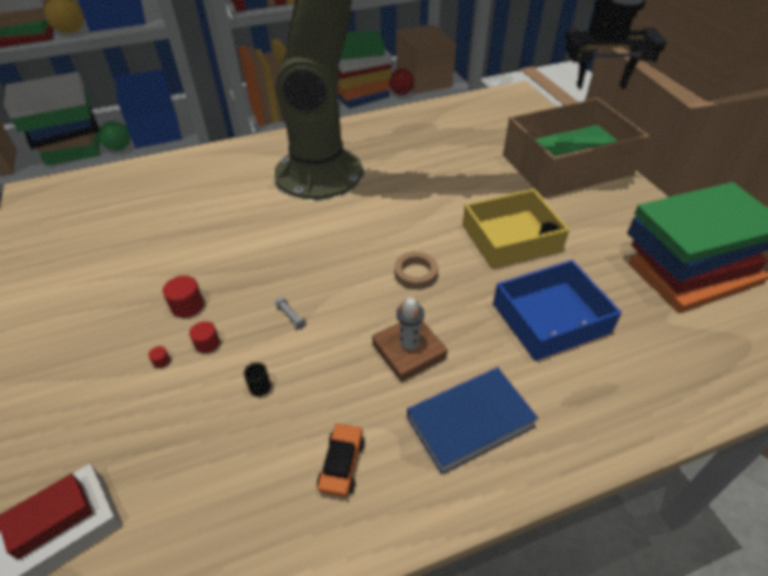

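Top view (768 px scale): the arm base is at the bottom centre. The bolt is at (463,352), the sleeve at (510,279) and the leg at (370,262). The blue bin is at (222,250), with its fixed bolt at (225,226), and the yellow bin is at (190,372), with its fixed sleeve at (165,344). Red cap candidates are (548,348) medium, (592,343) small and (564,407) large. The scene view shows the same three caps at (204,337), (159,357) and (184,296). The red box at (677,208) is no cap.

```bash
python3 - <<'E'
from h import *
im,d=load('top'); P=cloud('top',d); hsv=cv2.cvtColor(im,cv2.COLOR_RGB2HSV)
H,S,V=[hsv[...,i].astype(int) for i in range(3)]
f=cam('top')[0]
g=lambda x,y:np.round(P[int(y/1.5),int(x/1.5)],3)
print('f',f,'table',g(420,320),g(250,450),g(600,250))
M={'red':((H<8)|(H>172))&(S>140)&(V>60),'black':(V<60),'yellow':(H>22)&(H<32)&(S>170),'blue':(H>105)&(H<125)&(S>150),'bolt':(S<60)&(V>70),'orange':(H>5)&(H<15)&(S>180)&(V>140),'block':(H<14)&(S>90)&(V<130)}
for k,m in M.items():
    m=m.astype(np.uint8); n,l,s,c=cv2.connectedComponentsWithStats(m)
    for i in range(1,n):
        if s[i,4]<25 or not(120<c[i][1]<300 and 90<c[i][0]<420) : continue
        q=P[l==i]; zt=np.nanpercentile(q[:,2],80)
        cnt=max(cv2.findContours((l==i).astype(np.uint8),0,1)[0],key=cv2.contourArea)
        r=cv2.minAreaRect(cnt)
        print(k,'px1.5',np.round(c[i]*1.5),'A',s[i,4],'ztop %.3f'%zt,'xy@top',np.round(onplane('top',*r[0],zt),3)[:2],'minrect mm',np.round(np.array(r[1])*(1.4-zt)/f*1000),'ang',round(r[2]),'ext',np.round([*np.nanpercentile(q[:,0],[2,98]),*np.nanpercentile(q[:,1],[2,98])],3))
E
```

```text
f 484.4624980691986 table [ 0.505 -0.102  0.   ] [0.254 0.218 0.002] [ 0.651 -0.457 -0.004]
red px1.5 [549. 347.] A 232 ztop 0.041 xy@top [ 0.453 -0.34 ] minrect mm [45. 48.] ang 90 ext [ 0.431  0.473 -0.364 -0.321]
red px1.5 [591. 342.] A 109 ztop 0.028 xy@top [ 0.464 -0.426] minrect mm [28. 31.] ang 90 ext [ 0.45   0.478 -0.442 -0.412]
red px1.5 [565. 407.] A 462 ztop 0.056 xy@top [ 0.341 -0.365] minrect mm [64. 64.] ang 90 ext [ 0.313  0.373 -0.394 -0.336]
black px1.5 [355. 209.] A 100 ztop 0.023 xy@top [0.717 0.03 ] minrect mm [  5. 165.] ang 85 ext [ 0.709  0.728 -0.052  0.109]
black px1.5 [200. 232.] A 331 ztop 0.045 xy@top [0.668 0.317] minrect mm [ 98. 201.] ang 50 ext [0.57  0.702 0.217 0.363]
black px1.5 [245. 270.] A 174 ztop 0.035 xy@top [0.584 0.242] minrect mm [107. 218.] ang 50 ext [0.553 0.698 0.194 0.356]
black px1.5 [368. 270.] A 27 ztop 0.109 xy@top [ 0.581 -0.004] minrect mm [11. 30.] ang 80 ext [ 0.581  0.597 -0.018  0.014]
black px1.5 [509. 279.] A 112 ztop 0.049 xy@top [ 0.579 -0.268] minrect mm [34. 41.] ang 45 ext [ 0.564  0.599 -0.289 -0.253]
black px1.5 [16
[... 1385 characters left out ...]
0.773 -0.188] minrect mm [46. 54.] ang 34 ext [ 0.745  0.814 -0.221 -0.16 ]
block px1.5 [453. 208.] A 28 ztop 0.025 xy@top [ 0.723 -0.161] minrect mm [49. 19.] ang 7 ext [ 0.713  0.739 -0.187 -0.138]
block px1.5 [370. 268.] A 885 ztop 0.032 xy@top [ 0.603 -0.003] minrect mm [96. 96.] ang 80 ext [ 0.555  0.655 -0.054  0.048]
block px1.5 [540. 349.] A 68 ztop 0.037 xy@top [ 0.45  -0.328] minrect mm [49. 28.] ang 80 ext [ 0.429  0.478 -0.345 -0.32 ]
block px1.5 [584. 343.] A 38 ztop 0.024 xy@top [ 0.461 -0.414] minrect mm [32. 18.] ang 80 ext [ 0.448  0.48  -0.426 -0.411]
block px1.5 [550. 406.] A 143 ztop 0.051 xy@top [ 0.343 -0.343] minrect mm [41. 67.] ang 2 ext [ 0.31   0.377 -0.37  -0.334]
```

```bash
python3 - <<'E'
from h import *
from scipy.optimize import least_squares
for n in('top','scene'):
    im,d=load(n); P=cloud(n,d); hsv=cv2.cvtColor(im,cv2.COLOR_RGB2HSV).astype(int)
    C=ray(n,0,0)[0]; print(n,'table z near',np.round([np.nanmedian(P[(np.hypot(P[...,0]-x,P[...,1]-y)<.02)][:,2]) for x,y in((.5,-.09),(.52,-.33),(.47,.2))],4))
    for k,x,y,z0,z1 in(('cap',.452,-.342,.033,.048),('sleeve',.579,-.27,.043,.056),('seat collar',.603,-.003,.085,.113),('tip',.603,-.003,.115,.145),('fixed sleeve',.448,.39,.046,.062),('bolt',.444,-.181,.006,.03)):
        m=(np.hypot(P[...,0]-x,P[...,1]-y)<(.05 if k=='bolt' else .032))&(P[...,2]>z0)&(P[...,2]<z1); q=P[m]
        if len(q)<5: print(k,len(q)); continue
        mn,mx=np.percentile(q,[1,99],axis=0)
        rr,ce=None,None
        (cx,cy),r=cv2.minEnclosingCircle((q[:,:2]*1000).astype(np.float32))
        print(k,len(q),'mid',np.round((mn+mx)[:2]/2,4),'mec',np.round([cx,cy,r],1),'z',np.round([mn[2],mx[2]],3))
        if k=='bolt':
            w=np.linalg.svd(q[:,:2]-q[:,:2].mean(0))[2][0]; print('axis deg',np.degrees(np.arctan2(w[1],w[0])))
    # yellow and blue rim points
    for k,lo,hi,b in(('yellow',20,33,(.3,.5,.22,.45)),('blue',103,126,(.53,.72,.18,.39))):
        m=(hsv[...,0]>lo)&(hsv[...,0]<hi)&(hsv[...,1]>120)&(P[...,2]>.053)&(P[...,2]<.068)&(P[...,0]>b[0])&(P[...,0]<b[1])&(P[...,1]>b[2])&(P[...,1]<b[3])
        q=(P[m][:,:2]*1000).astype(np.float32); print(k,'rim',len(q),[np.round(v,1) for v in cv2.minAreaRect(q)])
im,d=load('top'); a=cv2.resize(im[190:300,300:420,::-1],None,fx=3.3,fy=3.3,interpolation=2)
im,d=load('scene'); b=cv2.resize(im[180:270,90:210,::-1],(a.shape[1],int(90*3.3)),interpolation=2)
b=cv2.copyMakeBorder(b,0,a.shape[0]-b.shape[0],0,0,0); cv2.imwrite('pics/crop.png',np.hstack([a,b]))
E
```

```text
top table z near [-0.0009 -0.0014 -0.0005]
cap 222 mid [ 0.4523 -0.3432] mec [ 452.  -343.5   24.5] z [0.034 0.046]
sleeve 67 mid [ 0.5832 -0.2717] mec [ 582.5 -272.1   20.3] z [0.043 0.054]
seat collar 132 mid [ 0.6054 -0.0036] mec [605.2  -3.4  24.2] z [0.102 0.113]
tip 103 mid [ 0.6073 -0.0025] mec [605.1  -2.6  18.6] z [0.115 0.142]
fixed sleeve 176 mid [0.4488 0.3863] mec [447.6 390.8  31.2] z [0.047 0.062]
bolt 178 mid [ 0.4443 -0.1735] mec [ 444.1 -179.6   48. ] z [0.006 0.025]
axis deg -163.44318432968387
yellow rim 522 [array([397.1, 328. ]), array([172.2, 150.3]), np.float64(87.5)]
blue rim 432 [array([628.8, 279.6]), array([149.7, 170.7]), np.float64(1.3)]
scene table z near [-0.0001 -0.0006 -0.0003]
cap 209 mid [ 0.4548 -0.3437] mec [ 453.9 -343.6   24.1] z [0.033 0.042]
sleeve 104 mid [ 0.5841 -0.2721] mec [ 584.  -271.8   19.9] z [0.044 0.052]
seat collar 159 mid [ 0.6065 -0.0032] mec [605.2  -3.4  25.2] z [0.086 0.112]
tip 128 mid [ 0.6095 -0.0055] mec [607.8  -6.   16.6] z [0.116 0.139]
fixed sleeve 150 mid [0.4494 0.3859] mec [447.9 390.2  31.7] z [0.046 0.062]
bolt 152 mid [ 0.4453 -0.1832] mec [ 445.3 -185.2   39.1] z [0.007 0.023]
axis deg 18.569397635559305
yellow rim 413 [array([395.7, 328.1]), array([173.5, 155.1]), np.float64(87.7)]
blue rim 436 [array([630.4, 278.6]), array([148.8, 169.2]), np.float64(1.3)]
```

View pics/crop.png

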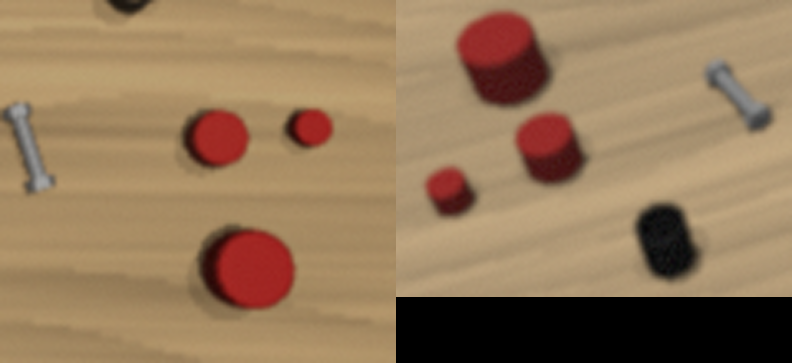

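The wanted cap is the middle one at crop (218,138), measured 48 mm wide and 41 mm tall; its neighbours are about 30 mm and 64 mm wide. The sleeve at crop (665,240) stands upright, and the bolt lies about 17° from x.

```bash
cat > go.py <<'E'
import sys; from h import *
# go.py x y zgrasp closingdeg : shift in tool axes from the measured pose
def plan(x,y,z,deg=None):
    s=ctrl.get_state(); p=np.array(s['position']); R=cv2.Rodrigues(np.array(s['tool_rot'],float))[0]
    t=np.array([x,y,z])-R[:,2]*0+np.array([0,0,ctrl.grip_point_offset])
    d=R.T@(t-p); cur=np.degrees(np.arctan2(R[1,1],R[0,1])); w=lambda a:(a+180)%360-180
    turn=0
    if deg is not None:
        c0=w(cur-np.degrees(np.arctan2(p[1],p[0]))); az=np.degrees(np.arctan2(y,x))
        c1=(deg-az+90)%180-90; turn=-np.radians((c1+az)-(c0+np.degrees(np.arctan2(p[1],p[0]))))
    tilt=np.degrees(np.arccos(-R[2,2]))
    print('rel',np.round(d,4),'turn %.3f'%turn,'cur closing %.1f tilt %.2f'%(cur,tilt),'grasp now',np.round(p+R[:,2]*ctrl.grip_point_offset,4),'q7 %.2f'%s['joint_positions'][6],'F',np.round(s['ft_force'],1),'grip',np.round([s['grip_width'],s['grip_force']],2),'t %.1f'%s['time'])
if __name__=='__main__':
    a=sys.argv[1:]
    for i in a: plan(*map(float,i.split(',')))
E
python3 go.py .5,.2,.24 .4445,-.181,.15,107 .4445,-.181,.0205,107
```

```text
rel [-0.395  -0.2838  0.0008] turn 0.000 cur closing 69.0 tilt 0.10 grasp now [0.233  0.6063 0.2403] q7 -0.06 F [ 1.2  0.1 -0.4] grip [1. 0.] t 0.1
rel [-0.4798 -0.6592  0.0915] turn 2.478 cur closing 69.0 tilt 0.10 grasp now [0.233  0.6063 0.2403] q7 -0.06 F [ 1.2  0.1 -0.4] grip [1. 0.] t 0.1
rel [-0.4797 -0.659   0.221 ] turn 2.478 cur closing 69.0 tilt 0.10 grasp now [0.233  0.6063 0.2403] q7 -0.06 F [ 1.2  0.1 -0.4] grip [1. 0.] t 0.1
```

The rows are not in the units I measure in: turns go in shares of pi rad. I convert before sending: 2.478 rad / 3.1416 = 0.7888.

Call:
jog_arm:
  segments:
    - [[-0.395, -0.284, 0, 0.4138, 0.5], [-0.395, -0.284, 0, 0.4138, 0.5], [-0.395, -0.284, 0, 0.4138, 0.5], [-0.395, -0.284, 0, 0.4138, 0.5], [-0.395, -0.284, 0, 0.4138, 0.5], [-0.395, -0.284, 0, 0.4138, 0.5], [-0.395, -0.284, 0, 0.4138, 0.5], [-0.395, -0.284, 0, 0.4138, 0.5], [-0.395, -0.284, 0, 0.4138, 0.5], [-0.395, -0.284, 0, 0.4138, 0.5], [-0.48, -0.659, 0.09, 0.7888, 0.5], [-0.48, -0.659, 0.09, 0.7888, 0.5], [-0.48, -0.659, 0.09, 0.7888, 0.5], [-0.48, -0.659, 0.09, 0.7888, 0.5], [-0.48, -0.659, 0.09, 0.7888, 0.5], [-0.48, -0.659, 0.09, 0.7888, 0.5], [-0.48, -0.659, 0.09, 0.7888, 0.5], [-0.48, -0.659, 0.09, 0.7888, 0.5], [-0.48, -0.659, 0.09, 0.7888, 0.5], [-0.48, -0.659, 0.09, 0.7888, 0.5]]
  force: 25

```text
time: 2.1
position: [0.4443, -0.1812, 0.3143]
tool_rot: [-3.107, -0.461, 0.001]
ft_force: [-0.4, 0.8, -0.4]
grip_width: 0.499
grip_force: 0.0
```

```bash
python3 go.py .4445,-.181,.0205,107
```

```text
rel [ 3.000e-04 -1.000e-04  1.303e-01] turn -0.002 cur closing -73.1 tilt 0.06 grasp now [ 0.4442 -0.1811  0.1508] q7 -0.93 F [-0.4  0.8 -0.4] grip [0.5 0. ] t 2.1
```

Works precisely. Now descend, then close on the shank.

Call:
jog_arm:
  segments:
    - [[0, 0, 0.05, 0, 0.5], [0, 0, 0.09, 0, 0.5], [0, 0, 0.115, 0, 0.5], [0, 0, 0.1295, 0, 0.5], [0, 0, 0.1295, 0, 0.5], [0, 0, 0.1295, 0, 0.5], [0, 0, 0.1295, 0, 0], [0, 0, 0.1295, 0, 0], [0, 0, 0.1295, 0, 0], [0, 0, 0.1295, 0, 0], [0, 0, 0.1295, 0, 0], [0, 0, 0.1295, 0, 0]]
  force: 25

```text
time: 3.3
position: [0.4451, -0.1807, 0.1855]
tool_rot: [3.107, 0.464, 0.001]
ft_force: [0.6, -0.3, 2.4]
grip_width: 0.15
grip_force: 25.0
```

```bash
python3 go.py .4445,-.181,.0205,107
```

```text
rel [-0.0006  0.0001  0.0015] turn 0.000 cur closing -73.0 tilt 0.04 grasp now [ 0.4452 -0.1807  0.022 ] q7 -0.76 F [ 0.6 -0.3  2.4] grip [ 0.15 24.99] t 3.3
```

Call:
jog_arm:
  segments:
    - [[0, 0, -0.03, 0, 0], [0, 0, -0.08, 0, 0], [0, 0, -0.13, 0, 0], [0, 0, -0.18, 0, 0], [0, 0, -0.21, 0, 0]]

```text
time: 3.8
position: [0.445, -0.1811, 0.399]
tool_rot: [3.107, 0.464, 0.007]
ft_force: [0.5, 0.6, -1.4]
grip_width: 0.154
grip_force: 25.0
```

```bash
python3 go.py .6135,.279,.23,1.3
```

```text
rel [ 0.2955 -0.3908  0.0064] turn -1.297 cur closing -73.0 tilt 0.27 grasp now [ 0.4458 -0.181   0.2355] q7 -0.99 F [ 0.5  0.6 -1.4] grip [ 0.15 24.98] t 3.8
```

Scaled: -1.297 rad / 3.1416 = -0.4128.

Call:
jog_arm:
  segments:
    - [[0.2955, -0.391, 0, -0.4128, 0], [0.2955, -0.391, 0, -0.4128, 0], [0.2955, -0.391, 0, -0.4128, 0], [0.2955, -0.391, 0, -0.4128, 0], [0.2955, -0.391, 0, -0.4128, 0], [0.2955, -0.391, 0, -0.4128, 0], [0.2955, -0.391, 0, -0.4128, 0], [0.2955, -0.391, 0, -0.4128, 0], [0.2955, -0.391, 0, -0.4128, 0], [0.2955, -0.391, 0, -0.4128, 0], [0.2955, -0.391, 0.05, -0.4128, 0], [0.2955, -0.391, 0.1, -0.4128, 0], [0.2955, -0.391, 0.12, -0.4128, 0], [0.2955, -0.391, 0.12, -0.4128, 0]]

```text
time: 5.2
position: [0.6112, 0.2793, 0.2698]
tool_rot: [-2.194, -2.245, 0.015]
ft_force: [0.0, -0.4, -0.7]
grip_width: 0.149
grip_force: 25.0
```

```bash
python3 go.py .6135,.279,.028,1.3
```

```text
rel [0.     0.003  0.0783] turn 0.000 cur closing 1.3 tilt 0.57 grasp now [0.6097 0.2785 0.1063] q7 -0.32 F [ 0.  -0.4 -0.7] grip [ 0.15 24.98] t 5.2
```

```bash
python3 - <<'E'
from h import *
im,d=grab('scene'); cv2.imwrite('pics/s1.png',cv2.resize(im[60:260,260:512,::-1],None,fx=2.8,fy=2.8))
E
```

```text
(no output)
```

View pics/s1.png

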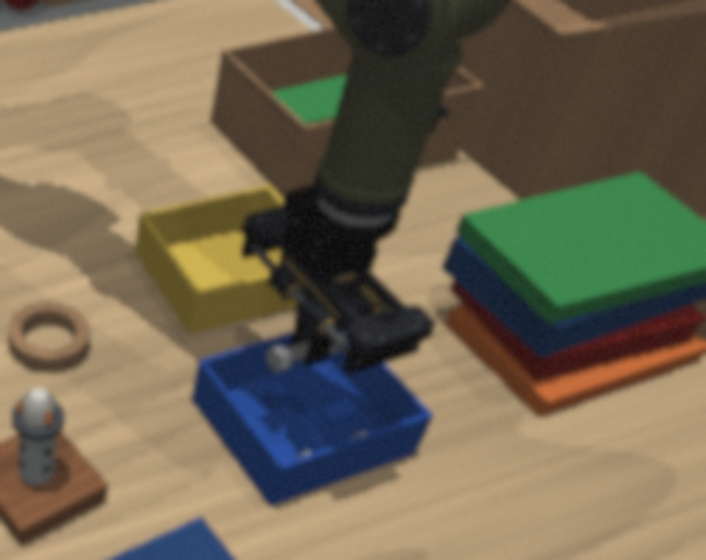

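The bolt is held level over the blue bin (head at (283,355) in the crop). Lowering it now.

Call:
jog_arm:
  segments:
    - [[0, 0, 0.03, 0, 0], [0, 0, 0.06, 0, 0], [0, 0, 0.0785, 0, 0], [0, 0, 0.0785, 0, 0], [0, 0, 0.0785, 0, 0], [0, 0, 0.0785, 0, 0.4], [0, 0, 0.0785, 0, 0.4], [0, 0, 0.0785, 0, 0.4], [0, 0, 0.05, 0, 0.4], [0, 0, 0, 0, 0.4], [0, 0, -0.05, 0, 0.4], [0, 0, -0.1, 0, 0.4], [0, 0, -0.13, 0, 0.4]]

```text
time: 6.55
position: [0.6136, 0.2795, 0.4112]
tool_rot: [2.195, 2.245, 0.011]
ft_force: [0.7, 0.6, 0.4]
grip_width: 0.401
grip_force: 0.0
```

```bash
python3 go.py .55,.1,.24 .5835,-.272,.15,90 .5835,-.272,.15,0
```

```text
rel [-0.1781 -0.0677  0.0067] turn 0.000 cur closing 1.3 tilt 0.41 grasp now [0.6146 0.2801 0.2477] q7 -0.34 F [0.7 0.6 0.4] grip [0.4 0. ] t 6.5
rel [-0.551  -0.0432  0.0956] turn 1.594 cur closing 1.3 tilt 0.41 grasp now [0.6146 0.2801 0.2477] q7 -0.34 F [0.7 0.6 0.4] grip [0.4 0. ] t 6.5
rel [-0.551  -0.0432  0.0956] turn 0.023 cur closing 1.3 tilt 0.41 grasp now [0.6146 0.2801 0.2477] q7 -0.34 F [0.7 0.6 0.4] grip [0.4 0. ] t 6.5
```

Scaled: 0.023 rad / 3.1416 = 0.0073.

Call:
jog_arm:
  segments:
    - [[-0.551, -0.043, 0, 0.0073, 0.85], [-0.551, -0.043, 0, 0.0073, 0.85], [-0.551, -0.043, 0, 0.0073, 0.85], [-0.551, -0.043, 0, 0.0073, 0.85], [-0.551, -0.043, 0, 0.0073, 0.85], [-0.551, -0.043, 0, 0.0073, 0.85], [-0.551, -0.043, 0, 0.0073, 0.85], [-0.551, -0.043, 0, 0.0073, 0.85], [-0.551, -0.043, 0, 0.0073, 0.85], [-0.551, -0.043, 0, 0.0073, 0.85], [-0.551, -0.043, 0, 0.0073, 0.85], [-0.551, -0.043, 0, 0.0073, 0.85], [-0.551, -0.043, 0.05, 0.0073, 0.85], [-0.551, -0.043, 0.1, 0.0073, 0.85], [-0.551, -0.043, 0.14, 0.0073, 0.85], [-0.551, -0.043, 0.14, 0.0073, 0.85], [-0.551, -0.043, 0.14, 0.0073, 0.85]]

```text
time: 8.25
position: [0.5832, -0.2719, 0.2662]
tool_rot: [2.221, 2.222, 0.0]
ft_force: [-0.1, -1.1, 1.5]
grip_width: 0.849
grip_force: 0.0
```

```bash
python3 go.py .5835,-.272,.028,0; python3 - <<'E'
from h import *
im,d=grab('scene'); a=im[100:260,290:450,::-1]; P=cloud('scene',d)
b=im[200:300,110:230,::-1]
a=cv2.resize(a,(400,400)); b=cv2.resize(b,(400,333)); b=cv2.copyMakeBorder(b,0,67,0,0,0)
cv2.imwrite('pics/s2.png',np.hstack([a,b]))
E
```

```text
rel [-0.0001  0.0003  0.0747] turn 0.000 cur closing 0.0 tilt 0.01 grasp now [ 0.5832 -0.2719  0.1027] q7 0.61 F [-0.1 -1.1  1.5] grip [0.85 0.  ] t 8.2
```

View pics/s2.png

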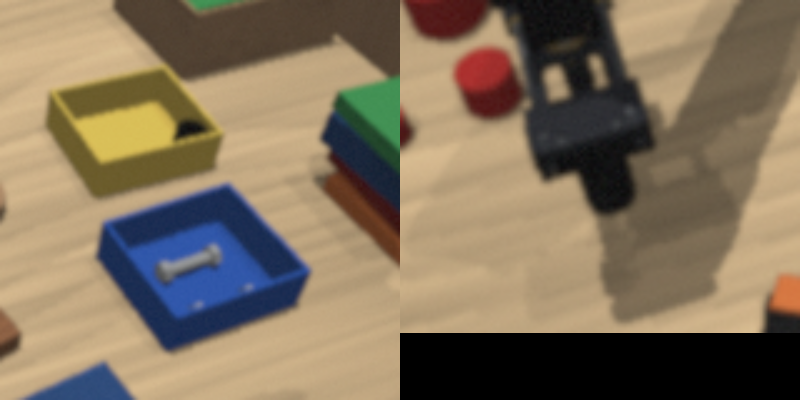

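The bolt lies in the blue bin at (190,262), parallel to the fixed one. The gripper is above the sleeve at (610,185), so I can descend and grip it.

Call:
jog_arm:
  segments:
    - [[0, 0, 0.04, 0, 0.85], [0, 0, 0.0745, 0, 0.85], [0, 0, 0.0745, 0, 0.85], [0, 0, 0.0745, 0, 0.85], [0, 0, 0.0745, 0, 0], [0, 0, 0.0745, 0, 0], [0, 0, 0.0745, 0, 0], [0, 0, 0.0745, 0, 0], [0, 0, 0.0745, 0, 0], [0, 0, 0.0745, 0, 0], [0, 0, 0.0745, 0, 0]]
  force: 20

```text
time: 9.4
position: [0.5829, -0.2721, 0.1911]
tool_rot: [2.221, 2.221, 0.0]
ft_force: [-0.7, 1.2, 2.5]
grip_width: 0.458
grip_force: 20.0
```

```bash
python3 go.py .5835,-.272,.028,0
```

```text
rel [ 0.0001  0.0006 -0.0004] turn 0.000 cur closing 0.0 tilt 0.02 grasp now [ 0.583  -0.272   0.0276] q7 0.65 F [-0.7  1.2  2.5] grip [ 0.46 20.  ] t 9.4
```

Call:
jog_arm:
  segments:
    - [[0, 0, -0.03, 0, 0], [0, 0, -0.08, 0, 0], [0, 0, -0.13, 0, 0], [0, 0, -0.18, 0, 0], [0, 0, -0.21, 0, 0], [0, 0, -0.21, 0, 0]]

```text
time: 10.0
position: [0.5835, -0.2732, 0.4064]
tool_rot: [2.216, 2.215, 0.007]
ft_force: [0.5, 0.2, 0.0]
grip_width: 0.458
grip_force: 20.0
```

```bash
python3 go.py .3805,.3287,.2375,87.5
```

```text
rel [ 0.6018 -0.2032  0.0018] turn -1.527 cur closing -0.0 tilt 0.53 grasp now [ 0.5849 -0.2737  0.2429] q7 0.56 F [0.5 0.2 0. ] grip [ 0.46 20.  ] t 10.0
```

Scaled: -1.527 rad / 3.1416 = -0.4861.

Call:
jog_arm:
  segments:
    - [[0.6, -0.203, 0, -0.4861, 0], [0.6, -0.203, 0, -0.4861, 0], [0.6, -0.203, 0, -0.4861, 0], [0.6, -0.203, 0, -0.4861, 0], [0.6, -0.203, 0, -0.4861, 0], [0.6, -0.203, 0, -0.4861, 0], [0.6, -0.203, 0, -0.4861, 0], [0.6, -0.203, 0, -0.4861, 0], [0.6, -0.203, 0, -0.4861, 0], [0.6, -0.203, 0, -0.4861, 0], [0.6, -0.203, 0, -0.4861, 0], [0.6, -0.203, 0, -0.4861, 0], [0.6, -0.203, 0, -0.4861, 0], [0.6, -0.203, 0, -0.4861, 0], [0.6, -0.203, 0.05, -0.4861, 0], [0.6, -0.203, 0.1, -0.4861, 0], [0.6, -0.203, 0.12, -0.4861, 0], [0.6, -0.203, 0.12, -0.4861, 0], [0.6, -0.203, 0.12, -0.4861, 0]]

```text
time: 11.9
position: [0.3802, 0.3274, 0.2807]
tool_rot: [-0.07, -3.14, 0.001]
ft_force: [-0.2, -0.4, 0.1]
grip_width: 0.456
grip_force: 20.0
```

```bash
python3 go.py .3805,.3287,.033,87.5
```

```text
rel [-0.0003  0.0014  0.0842] turn -0.001 cur closing 87.4 tilt 0.05 grasp now [0.3801 0.3273 0.1172] q7 0.77 F [-0.2 -0.4  0.1] grip [ 0.46 20.  ] t 11.9
```

Call:
jog_arm:
  segments:
    - [[0, 0, 0.03, 0, 0], [0, 0, 0.06, 0, 0], [0, 0, 0.083, 0, 0], [0, 0, 0.083, 0, 0], [0, 0, 0.083, 0, 0], [0, 0, 0.083, 0, 0.7], [0, 0, 0.083, 0, 0.7], [0, 0, 0.083, 0, 0.7], [0, 0, 0.05, 0, 0.7], [0, 0, 0, 0, 0.7], [0, 0, -0.05, 0, 0.7], [0, 0, -0.1, 0, 0.7], [0, 0, -0.13, 0, 0.7], [0, 0, -0.13, 0, 0.7]]

```text
time: 13.3
position: [0.3806, 0.3286, 0.4169]
tool_rot: [0.069, 3.133, 0.012]
ft_force: [0.3, -0.2, 0.8]
grip_width: 0.698
grip_force: 0.0
```

```bash
python3 go.py .48,.08,.247 .453,-.3435,.15,0 .453,-.3435,.15,90
```

```text
rel [-0.1101 -0.2441  0.0052] turn 0.000 cur closing 87.5 tilt 0.62 grasp now [0.3818 0.3299 0.2534] q7 0.76 F [ 0.3 -0.2  0.8] grip [0.7 0. ] t 13.3
rel [-0.101  -0.6691  0.0987] turn 1.527 cur closing 87.5 tilt 0.62 grasp now [0.3818 0.3299 0.2534] q7 0.76 F [ 0.3 -0.2  0.8] grip [0.7 0. ] t 13.3
rel [-0.101  -0.6691  0.0987] turn 3.098 cur closing 87.5 tilt 0.62 grasp now [0.3818 0.3299 0.2534] q7 0.76 F [ 0.3 -0.2  0.8] grip [0.7 0. ] t 13.3
```

Scaled: 1.527 rad / 3.1416 = 0.4861.

Call:
jog_arm:
  segments:
    - [[-0.11, -0.244, 0, 0.2387, 0.85], [-0.11, -0.244, 0, 0.2387, 0.85], [-0.11, -0.244, 0, 0.2387, 0.85], [-0.11, -0.244, 0, 0.2387, 0.85], [-0.11, -0.244, 0, 0.2387, 0.85], [-0.11, -0.244, 0, 0.2387, 0.85], [-0.101, -0.669, 0, 0.4861, 0.85], [-0.101, -0.669, 0, 0.4861, 0.85], [-0.101, -0.669, 0, 0.4861, 0.85], [-0.101, -0.669, 0, 0.4861, 0.85], [-0.101, -0.669, 0, 0.4861, 0.85], [-0.101, -0.669, 0, 0.4861, 0.85], [-0.101, -0.669, 0, 0.4861, 0.85], [-0.101, -0.669, 0, 0.4861, 0.85], [-0.101, -0.669, 0, 0.4861, 0.85], [-0.101, -0.669, 0.05, 0.4861, 0.85], [-0.101, -0.669, 0.1, 0.4861, 0.85], [-0.101, -0.669, 0.1, 0.4861, 0.85], [-0.101, -0.669, 0.1, 0.4861, 0.85], [-0.101, -0.669, 0.1, 0.4861, 0.85]]

```text
time: 15.3
position: [0.4522, -0.3455, 0.3133]
tool_rot: [2.219, 2.219, 0.002]
ft_force: [0.3, -0.1, 0.4]
grip_width: 0.848
grip_force: 0.0
```

```bash
python3 go.py .453,-.3435,.025,0; python3 - <<'E'
from h import *
im,d=grab('scene'); a=im[100:260,290:450,::-1]; P=cloud('scene',d)
b=im[150:270,80:200,::-1]
cv2.imwrite('pics/s3.png',np.hstack([cv2.resize(a,(400,400)),cv2.resize(b,(400,400))]))
im,d=grab('top')
E
```

```text
rel [0.0022 0.0004 0.1248] turn 0.000 cur closing 0.0 tilt 0.22 grasp now [ 0.4527 -0.3458  0.1498] q7 0.77 F [ 0.3 -0.1  0.4] grip [0.85 0.  ] t 15.3
```

View pics/s3.png

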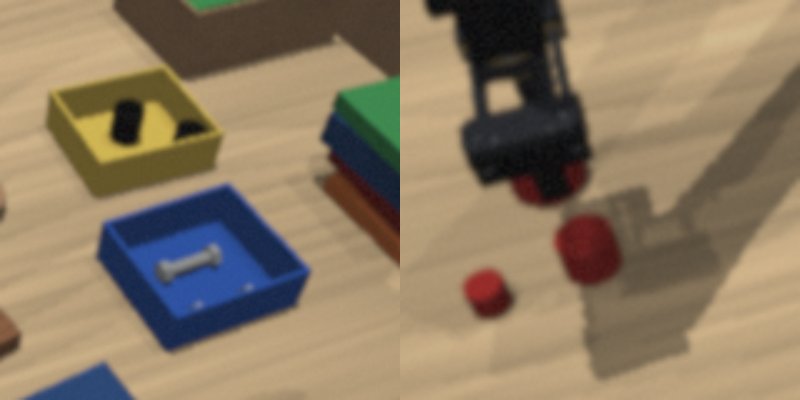

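The sleeve stands upright in the yellow bin at (127,122) and the bolt is still in the blue one. The cap is untouched at (590,248).

Call:
jog_arm:
  segments:
    - [[0.002, 0, 0.04, 0, 0.85], [0.002, 0, 0.08, 0, 0.85], [0.002, 0, 0.1, 0, 0.85], [0.002, 0, 0.1, 0, 0.85], [0.002, 0, 0.1, 0, 0.85]]

```text
time: 15.9
position: [0.4522, -0.3434, 0.2125]
tool_rot: [2.22, 2.22, 0.001]
ft_force: [0.6, -0.0, 1.6]
grip_width: 0.848
grip_force: 0.0
```

```bash
python3 go.py .453,-.3435,.025,0
```

```text
rel [-0.0001  0.0008  0.024 ] turn 0.000 cur closing 0.0 tilt 0.14 grasp now [ 0.4525 -0.3436  0.049 ] q7 0.85 F [ 0.6 -0.   1.6] grip [0.85 0.  ] t 15.9
```

Call:
jog_arm:
  segments:
    - [[0, 0, 0.0235, 0, 0.85], [0, 0, 0.0235, 0, 0.85], [0, 0, 0.0235, 0, 0.85], [0, 0, 0.0235, 0, 0], [0, 0, 0.0235, 0, 0], [0, 0, 0.0235, 0, 0], [0, 0, 0.0235, 0, 0], [0, 0, 0.0235, 0, 0], [0, 0, 0.0235, 0, 0], [0, 0, 0.0235, 0, 0], [0, 0, 0.0235, 0, 0]]
  force: 40

```text
time: 17.0
position: [0.4516, -0.3429, 0.1876]
tool_rot: [2.221, 2.221, 0.001]
ft_force: [-0.5, 0.5, 5.5]
grip_width: 0.553
grip_force: 40.0
```

```bash
python3 go.py .453,-.3435,.025,0
```

```text
rel [-0.0006  0.0014 -0.0009] turn 0.000 cur closing 0.0 tilt 0.03 grasp now [ 0.4517 -0.3429  0.0241] q7 0.87 F [-0.5  0.5  5.5] grip [ 0.55 40.  ] t 17.0
```

Call:
jog_arm:
  segments:
    - [[0, 0, -0.03, 0, 0], [0, 0, -0.08, 0, 0], [0, 0, -0.13, 0, 0], [0, 0, -0.18, 0, 0], [0, 0, -0.2, 0, 0], [0.34, 0.154, -0.2, 0, 0], [0.34, 0.154, -0.2, 0, 0], [0.34, 0.154, -0.2, 0, 0], [0.34, 0.154, -0.2, 0, 0], [0.34, 0.154, -0.2, 0, 0], [0.34, 0.154, -0.2, 0, 0], [0.34, 0.154, -0.2, 0, 0], [0.34, 0.154, -0.2, 0, 0], [0.34, 0.154, -0.2, 0, 0], [0.34, 0.154, -0.18, 0, 0], [0.34, 0.154, -0.18, 0, 0], [0.34, 0.154, -0.18, 0, 0], [0.34, 0.154, -0.18, 0, 0]]

```text
time: 18.8
position: [0.6054, -0.0039, 0.368]
tool_rot: [2.223, 2.219, 0.001]
ft_force: [-0.5, 0.7, 0.3]
grip_width: 0.554
grip_force: 40.0
```

```bash
python3 go.py .606,-.004,.1845,0; python3 - <<'E'
from h import *
ims=[]
for n,(u,v) in(('scene',(272,205)),('top',(246,165))):
    im,d=grab(n); ims.append(cv2.resize(im[v-55:v+45,u-50:u+50,::-1],(400,400),interpolation=2))
cv2.imwrite('pics/s4.png',np.hstack(ims))
E
```

```text
rel [-0.0001  0.0006  0.02  ] turn -0.001 cur closing -0.1 tilt 0.05 grasp now [ 0.6055 -0.0039  0.2045] q7 0.07 F [-0.5  0.7  0.3] grip [ 0.55 40.  ] t 18.8
```

View pics/s4.png

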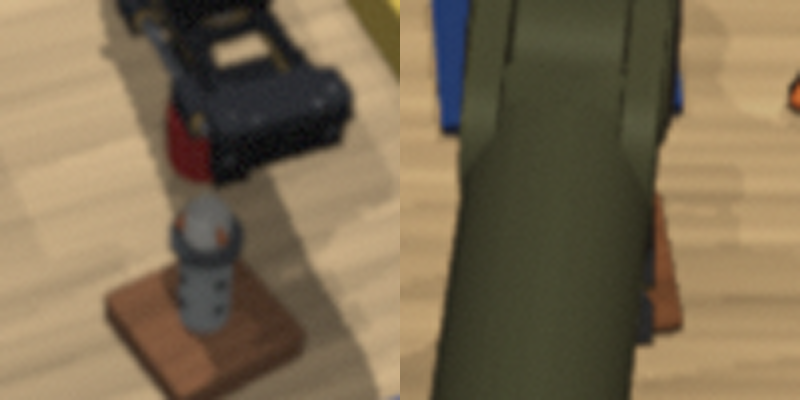

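The cap is held level in the gripper, with its left edge at (167,150). The leg stands below, with the collar at (207,245). I'll check their lateral offset with edge rays.

```bash
python3 - <<'E'
from h import *
im,d=load('scene'); hsv=cv2.cvtColor(im,cv2.COLOR_RGB2HSV).astype(int); P=cloud('scene',d)
def dist(u,v,ax):  # signed lateral miss distance of ray from vertical axis
    c,r=ray('scene',u,v); n=np.array([-r[1],r[0]])/np.hypot(r[0],r[1]); return n@(np.array(ax)-c[:2])*1000, n
x0,y0=222,150
gray=cv2.GaussianBlur(cv2.cvtColor(im,cv2.COLOR_RGB2GRAY),(3,3),0).astype(float)
red=im[...,0].astype(float)-im[...,1]
def edge(row,lo,hi,arr): # strongest gradient with parabola subpixel
    g=np.abs(np.gradient(arr[row]))[lo:hi]; i=int(g.argmax())
    o=0 if i in(0,len(g)-1) else .5*(g[i-1]-g[i+1])/(g[i-1]-2*g[i]+g[i+1]); return lo+i+o
AX=(.606,-.004)
for v in (181,183,185,187,189,191,193):
    u=edge(v,258,272,cv2.GaussianBlur(red,(3,3),0)); print('cap L',v,round(u,2),np.round(dist(u,v,(.6055,-.0039))[0],1))
for v in range(207,216,1):
    l,r=edge(v,258,272,gray),edge(v,276,290,gray); print('collar',v,round(l,2),round(r,2),np.round(dist(l,v,AX)[0],1),np.round(dist(r,v,AX)[0],1))
for v in range(218,230,2):
    l,r=edge(v,260,272,gray),edge(v,274,286,gray); print('tube',v,round(l,2),round(r,2),np.round(dist(l,v,AX)[0],1),np.round(dist(r,v,AX)[0],1))
print(dist(270,210,AX)[1])
E
```

```text
cap L 181 267.41 -15.3
cap L 183 268.31 -13.1
cap L 185 263.68 -23.8
cap L 187 263.72 -23.7
cap L 189 264.09 -22.8
cap L 191 264.79 -21.1
cap L 193 266.2 -17.6
collar 207 264.0 279.0 -22.6 14.8
collar 208 264.0 282.5 -22.6 23.6
collar 209 264.0 282.44 -22.6 23.7
collar 210 264.0 282.36 -22.5 23.6
collar 211 264.1 282.17 -22.2 23.3
collar 212 264.45 282.0 -21.3 23.1
collar 213 264.98 281.86 -19.9 22.9
collar 214 265.34 281.9 -19.0 23.1
collar 215 265.14 282.33 -19.5 24.4
tube 218 261.75 285 -28.1 31.8
tube 220 262.0 275.17 -27.4 6.8
tube 222 262.77 274.88 -25.4 6.3
tube 224 263.5 279.17 -23.4 17.8
tube 226 264.72 274.83 -20.1 6.6
tube 228 265.7 274.61 -17.4 6.3
[-0.39987053 -0.91657164]
```

Lateral agreement is within about 0.5 mm. Descending to just above the catches.

Call:
jog_arm:
  segments:
    - [[0, 0.0005, 0.02, 0, 0], [0, 0.0005, 0.03, 0, 0], [0, 0.0005, 0.04, 0, 0], [0, 0.0005, 0.045, 0, 0], [0, 0.0005, 0.05, 0, 0], [0, 0.0005, 0.05, 0, 0], [0, 0.0005, 0.05, 0, 0]]

```text
time: 19.6
position: [0.6061, -0.0029, 0.3176]
tool_rot: [2.221, 2.221, 0.001]
ft_force: [0.1, 1.0, 0.0]
grip_width: 0.556
grip_force: 40.0
```

```bash
python3 go.py .606,-.004,.1341,0
```

```text
rel [-0.0011 -0.0001  0.02  ] turn -0.000 cur closing -0.0 tilt 0.03 grasp now [ 0.6062 -0.0028  0.1541] q7 0.09 F [0.1 1.  0. ] grip [ 0.56 40.  ] t 19.6
```

Call:
jog_arm:
  segments:
    - [[-0.0005, 0, 0.003, 0, 0], [-0.0005, 0, 0.006, 0, 0], [-0.0005, 0, 0.008, 0, 0], [-0.0005, 0, 0.008, 0, 0], [-0.0005, 0, 0.008, 0, 0]]
  force: 55

```text
time: 20.1
position: [0.6062, -0.0031, 0.3096]
tool_rot: [2.221, 2.221, 0.002]
ft_force: [-0.7, 1.0, 3.2]
grip_width: 0.554
grip_force: 55.0
```

```bash
python3 go.py .606,-.004,.1341,0
```

```text
rel [-0.001  -0.0002  0.012 ] turn 0.000 cur closing 0.0 tilt 0.07 grasp now [ 0.6063 -0.003   0.1461] q7 0.10 F [-0.7  1.   3.2] grip [ 0.55 55.  ] t 20.1
```

Call:
jog_arm:
  segments:
    - [[0, 0, 0.001, 0, 0], [0, 0, 0.002, 0, 0], [0, 0, 0.003, 0, 0], [0, 0, 0.003, 0, 0], [0, 0, 0.003, 0, 0]]

```text
time: 20.6
position: [0.6064, -0.0034, 0.3083]
tool_rot: [2.221, 2.221, 0.004]
ft_force: [-2.8, 1.7, 11.8]
grip_width: 0.552
grip_force: 55.0
```

```bash
python3 go.py .606,-.004,.1341,0
```

```text
rel [-0.0006 -0.0005  0.0107] turn 0.000 cur closing 0.0 tilt 0.15 grasp now [ 0.6068 -0.0033  0.1448] q7 0.10 F [-2.8  1.7 11.8] grip [ 0.55 55.  ] t 20.6
```

Call:
jog_arm:
  segments:
    - [[0, -0.0005, 0.001, 0, 0], [0, -0.0005, 0.001, 0, 0], [0, -0.0005, 0.001, 0, 0]]

```text
time: 20.9
position: [0.6062, -0.0034, 0.3078]
tool_rot: [2.22, 2.22, 0.005]
ft_force: [-1.7, 1.2, 12.5]
grip_width: 0.552
grip_force: 55.0
```

```bash
python3 go.py .606,-.004,.1341,0
```

```text
rel [-0.0006 -0.0003  0.0102] turn 0.000 cur closing 0.0 tilt 0.22 grasp now [ 0.6068 -0.0032  0.1443] q7 0.10 F [-1.7  1.2 12.5] grip [ 0.55 55.  ] t 20.9
```

Call:
jog_arm:
  segments:
    - [[0, 0, 0.001, 0, 0], [0, 0, 0.001, 0, 0], [0, 0, 0.001, 0, 0]]

```text
time: 21.2
position: [0.6054, -0.0033, 0.304]
tool_rot: [2.221, 2.221, 0.0]
ft_force: [0.6, 0.4, -0.9]
grip_width: 0.554
grip_force: 55.0
```

```bash
python3 go.py .606,-.004,.1341,0
```

```text
rel [-0.0007  0.0006  0.0064] turn 0.000 cur closing 0.0 tilt 0.01 grasp now [ 0.6054 -0.0033  0.1405] q7 0.10 F [ 0.6  0.4 -0.9] grip [ 0.55 55.  ] t 21.2
```

That was the click: force fell from 12.5 N to about 0 with the mouth about 6.4 mm up. I'll continue down to the collar.

Call:
jog_arm:
  segments:
    - [[0, 0, 0.0015, 0, 0], [0, 0, 0.003, 0, 0], [0, 0, 0.0045, 0, 0], [0, 0, 0.0055, 0, 0], [0, 0, 0.0055, 0, 0], [0, 0, 0.0055, 0, 0]]

```text
time: 21.8
position: [0.6051, -0.0035, 0.2984]
tool_rot: [-2.221, -2.221, 0.002]
ft_force: [-0.3, 0.8, -1.2]
grip_width: 0.551
grip_force: 55.0
```

```bash
python3 go.py .606,-.004,.1341,0
```

```text
rel [-0.0005  0.0009  0.0008] turn -0.000 cur closing -0.0 tilt 0.06 grasp now [ 0.605  -0.0036  0.1349] q7 0.10 F [-0.3  0.8 -1.2] grip [ 0.55 55.  ] t 21.8
```

Call:
jog_arm:
  segments:
    - [[0, 0, 0.001, 0, 0], [0, 0, 0.001, 0, 0], [0, 0, 0.001, 0, 0]]

```text
time: 22.1
position: [0.6053, -0.0033, 0.2978]
tool_rot: [-2.221, -2.221, -0.0]
ft_force: [-0.5, -0.1, -0.8]
grip_width: 0.55
grip_force: 55.0
```

```bash
python3 go.py .606,-.004,.1341,0
```

```text
rel [-0.0007  0.0007  0.0002] turn 0.000 cur closing 0.0 tilt 0.01 grasp now [ 0.6053 -0.0033  0.1343] q7 0.10 F [-0.5 -0.1 -0.8] grip [ 0.55 55.  ] t 22.1
```

Call:
jog_arm:
  segments:
    - [[0, 0, 0.001, 0, 0], [0, 0, 0.0015, 0, 0], [0, 0, 0.0015, 0, 0], [0, 0, 0.0015, 0, 0]]

```text
time: 22.5
position: [0.6054, -0.0034, 0.2976]
tool_rot: [-2.221, -2.221, -0.001]
ft_force: [-4.0, 1.4, 8.8]
grip_width: 0.555
grip_force: 55.0
```

```bash
python3 go.py .606,-.004,.1341,0
```

```text
rel [-0.0006  0.0006  0.    ] turn 0.000 cur closing 0.0 tilt 0.04 grasp now [ 0.6054 -0.0033  0.1341] q7 0.10 F [-4.   1.4  8.8] grip [ 0.55 55.  ] t 22.5
```

Call:
jog_arm:
  segments:
    - [[0, 0, 0.0005, 0, 0], [0, 0, 0.0005, 0, 0], [0, 0, 0.0005, 0, 0]]

```text
time: 22.8
position: [0.6053, -0.0035, 0.2976]
tool_rot: [-2.221, -2.221, -0.001]
ft_force: [-5.7, 1.0, 9.3]
grip_width: 0.55
grip_force: 55.0
```

```bash
python3 go.py .606,-.004,.1341,0
```

```text
rel [-0.0005  0.0007  0.    ] turn -0.000 cur closing -0.0 tilt 0.06 grasp now [ 0.6054 -0.0033  0.1341] q7 0.10 F [-5.7  1.   9.3] grip [ 0.55 55.  ] t 22.8
```

Call:
jog_arm:
  segments:
    - [[0, 0, 0.0003, 0, 0], [0, 0, 0.0003, 0, 0], [0, 0, 0.0003, 0, 0], [0, 0, 0.0003, 0, 0], [0, 0, 0.0003, 0, 0], [0, 0, 0.0003, 0, 0]]

```text
time: 23.4
position: [0.6054, -0.0034, 0.2976]
tool_rot: [-2.221, -2.221, -0.001]
ft_force: [-6.8, 0.5, 11.0]
grip_width: 0.55
grip_force: 55.0
```

```bash
python3 - <<'E'
from h import *
F=[]
for i in range(5):
    im,d=ctrl.get_image('scene'); F.append(ctrl.get_state()['ft_force'])
print(np.round(F,1)); b=[im[150:250,222:322,::-1],im[110:210,330:430,::-1]]
cv2.imwrite('pics/s5.png',np.hstack([cv2.resize(x,(400,400),interpolation=2) for x in b]))
E
```

```text
[[-7.   1.1 11.2]
 [-5.8  1.1 10.7]
 [-6.3  0.6 10.5]
 [-6.4  1.4 11.4]
 [-6.2  1.  11.9]]
```

View pics/s5.png

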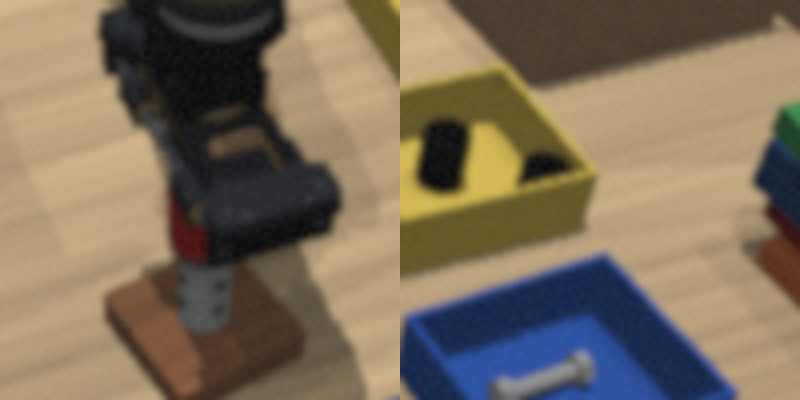

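The red cap sits right down on the collar at (190,250), held at a steady 11 N or so. The sleeve and the bolt are in their bins.

```bash
python3 -c "
from bench import ctrl; print(ctrl.close_job())"
```

```text
the job is handed in; nothing more can be done
None
```

The job is handed in at about 24 s of robot time: the bolt is in the blue bin, the sleeve is in the yellow bin, and the red cap clicked home on the collar, still gripped and pressed down at about 11 N (with about 6 N sideways force).

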